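# Find the loose module bolt and hold its cap open

### The arm

A 6-joint arm with a two-finger parallel gripper is mounted at the origin on the work surface. World frame = base frame: x ahead of the robot, y to its left, z up, the work surface at z = 0. Lengths are in m, angles in rad, forces in N, time in s.
With the tool pointing down it reaches from about 0.4 to 0.825 m from the base axis. Payload 7 kg.
Tool frame: the origin (TCP) lies at the centre of the arm's flange, where the gripper is bolted on; the fingertips stand 178 mm ahead of it and the grasp point (between the pads) lies arm.tcp_to_grasp ahead of it (arm.tcp_to_grasp is the distance from the TCP to the grasp point, in m); z points along the fingers, y is the direction in which the jaws open and shut (so a half turn about z gives the same grasp; the last joint's range is limited). The gripper opens to 88 mm and grips with 3 to 60 N. Pads are 19 mm wide; open, the fingers measure 130 mm over their backs; the gripper's body (78 mm by 193 mm) begins 47 mm behind the grasp point.
Start: joints at [-0.94, 0.359, 0.012, 0, -1.224, -0.288], TCP at [0.227, -0.636, 0.405] pointing down, gripper open.
Joint ranges: [-3.07, 3.07], [-1.43, 2.12], [-1.02, 1.25], [-3.03, 1.67], [-3.05, -0], [-3.03, 3.03]. Speed limits (rad/s): [2.39, 2.39, 3.01, 3.14, 3.14, 3.14].

### API

Orientations are given as [roll, pitch, yaw] about the fixed x, y, z axes, in that order (R = Rz(yaw) Ry(pitch) Rx(roll)).
In Python, from station import arm gives the robot as it stands.
- The arm moves only by the tool move_arm, never from a script. Its argument "deltas" is a list of rows, each a list of 6 numbers: the shift along the world's x, y, z in mm, then the turn, a rotation vector about the world's x, y, z in degrees. In form: [[tx, ty, tz, ax, ay, az], ...]. A call has exactly 5 rows; each row shifts and turns the commanded pose from where the row before left it; what a row does not reach is not made up. A row lasts 1/12 s, in which the tool goes at most 41.7 mm and 7.16 degrees, less where a joint would pass 70% of its speed; a pose out of reach is approached as far as the arm can. A call with a gripper value outside its range is refused whole. "claw" is the closure in counts, from 0 (fully open) to 255 (shut), set as the call begins (left out, the last holds). The fingers move at their own pace and stop on an object; "squeeze" is the grip in N (left out, the last holds). Time passes only in rows, so rows that do not move let the fingers close, or fill a call up. It gives the time, the measured TCP pose, the force and the opening at its end, in the units of the state.
- arm.get_state(): the state, without advancing time (a new reading comes with each control period).
- arm.grab_frame(name): name is "scene" or "top"; returns the picture (480x640x3 uint8, red, green, blue); there is no depth.
- arm.calibration(name): a dict with "intrinsics" (3x3 intrinsics, pixels), "T" (4x4, takes a point from camera to world coordinates). Camera axes: x right, y up, looking along -z (the intrinsics and any distortion apply to the point x, -y, -z); pixel columns grow to the right and rows downward; lengths in m; the calibration is good to about 2 mm. A picture is of the moment at which its call begins. calibration takes no time and is no camera call.
- arm.job_done(): hands the job in, once; it reports no verdict.
Trained networks look in the newest picture that a camera, given by its name, has taken for a name from the list of things; names that differ only in an ending like _2 or _b are one class to them, and where a whole thing is asked for, a point or a joint stands for the part that bears it (a point fixed in the world has none). Each returns a list of dicts, best first, with "score" (0 to 1); they miss things now and then, are a little off and sometimes report something else, mostly with a low value. They report only what shows in the picture. A call takes as long as a camera call.
- arm.spot_in(thing, camera): "xy" ([column, row] in pixels, amid what is visible of it).
- arm.masks_of(thing, camera): "pixels" (480x640 bool, what is visible of it) and "xy" ([column, row] in pixels, amid what is visible of it).
- arm.spot_point(thing, camera): "xy" ([column, row] in pixels: a listed point, or the origin of a listed thing).
The state is a dict: "t": time; "q": joint angles; "qd": joint speeds; "joint_efforts": joint torques, N m; "eef_pos": TCP position; "ee_rot": TCP orientation; "force": force on the tool from outside, world axes, zero at the start; "moment": the same for the moment, N m; "width": finger opening in m.
Only numpy, scipy, OpenCV 4.12 (cv2) and the standard library are available. Lean on these libraries where they do the work, as an engineer would, in place of code of your own. Each camera call takes 0.05 s, during which the arm holds its last target. There are 200 camera calls.

### The job

One of the three hold-down bolts in the amplifier's module tray has worked loose. Pull the tray out to its stop, tap gently on the closed orange bolt caps until you find the bolt that gives, then lift that bolt's cap by its tab until it stands nearly upright and keep holding it there so that a colleague can get the torque driver in: finish while still holding it. Leave the other two caps shut, the tray fully out and the other things where they are.

Things in the scene. Friction and masses are not known exactly. Their poses are not given: they have to be found in the camera images.
- amplifier: light grey benchtop amplifier, 440 mm wide, 260 mm deep, its top 100 mm above the bench, fixed. Origin on the bench below its front plane, at the middle of the tray bay; x points from the front into the machine, y to the left seen from the robot, z up. The body runs from y = -135 to +305 mm; blue carrying bars stand 35 mm before the front at both ends
- tray (a joint): how far the module tray (250 mm wide) is pulled out towards the robot (along the amplifier's -x): 0 shut, 0.160 at its stop. Shut at the start. It slides with 5 to 10 N and stays where it is left
- tray_handle (a point): middle of the tray's blue pull handle: a level bar 10 mm thick, 110 mm long along the amplifier's y, 64 mm above the bench, its centre line 45 mm before the tray's grey front panel, whose top is 94 mm above the bench. Axes as the amplifier's. The three bolts stand in the tray in a row along y, 78 mm apart
- cap_left (a point): left (+y) bolt: centre of the closed cap's top, 74.5 mm above the bench, 24.5 mm above the aluminium module. Fixed to the tray: it does not follow the cap as it opens or sinks; axes as the amplifier's. The cap is an orange cup, 38 mm across, 11 mm high. Its hinge axis, parallel to y, lies 22 mm behind this point (+x) and 11.5 mm below it
- cap_middle (a point): middle bolt: centre of the closed cap's top, 74.5 mm above the bench, 24.5 mm above the aluminium module. Fixed to the tray: it does not follow the cap as it opens or sinks; axes as the amplifier's. A thumb tab, a bar 10 mm wide (y) and 10 mm high, its middle 4 mm below this point, sticks out of the cap's front: free from 19 to 46 mm before this point (-x); cap and hinge as for cap_left
- cap_right (a point): right (-y) bolt: centre of the closed cap's top, 74.5 mm above the bench, 24.5 mm above the aluminium module. Fixed to the tray: it does not follow the cap as it opens or sinks; axes as the amplifier's. The tab's end is 34 mm from the tray's front panel. A light spring shuts a cap that is let go: 1 to 2 N at the tab keeps it open; cap, hinge and tab as for the others
- loose_bolt (a joint): how far the loose bolt is pressed down: 0 standing on its spring, 0.006 bottomed. It looks like the others; 1.5 N starts it down and 4 N takes it, with its cap, all the way; let go, it springs back. In which of the three places it is, is different each time and can only be felt or seen by pressing on the closed caps
- tight1_bolt (a joint): how far one of the two tight bolts is pressed down: practically rigid, 0.001 at 12 N
- tight2_bolt (a joint): the same for the other tight bolt
- loose_cap (a joint): opening angle of the cap of the loose bolt: 0 shut, 1.57 upright, stop at 1.65; its tab rises and swings back (+x) as it opens
- tight1_cap (a joint): opening angle of the cap of a tight bolt
- tight2_cap (a joint): opening angle of the cap of the other tight bolt
- torque_driver: torque screwdriver with a red handle, 200 mm long, lying on the bench to the right of the tray; origin at its middle; to be left alone
- attenuator: grey finned attenuator block 90 x 50 x 46 mm on the bench to the left of the tray, before the fixed front panel; to be left alone
- multimeter: yellow hand-held multimeter 170 x 82 x 34 mm lying on the bench to the right of the torque screwdriver; to be left alone
- adapter_box: blue divided box of coaxial adapters 100 x 130 x 30 mm on top of the amplifier; to be left alone
- dummy_load: dark ribbed dummy load, 44 mm across, 52 mm high, standing on the bench to the left of the attenuator; to be left alone
- adapter: brass coaxial adapter, 26 mm across, 38 mm high, standing on the bench to the left of the tray's way; to be left alone
- contact_cleaner: white spray can, 52 mm across, 160 mm high, standing to the right of the amplifier; to be left alone

How it is judged:
On the way, in this order (a step that is already met when the one before it is completed fails the run):
1. the tray is pulled out to its stop (within 7 mm) (value of joint tray above 0.153 m), for 0.2 s.
2. the loose bolt is found: pressed down by more than 2 mm through its closed cap, the tray still out (value of joint loose_bolt above 0.002 m and value of joint loose_cap below 0.2 rad and value of joint tray above 0.145 m), for 0.05 s.
3. the loose bolt's cap is lifted more than 1.05 rad open (value of joint loose_cap above 1.05 rad), for 0.2 s.
At the end, for the whole second after the job is handed in: the loose bolt's cap is held still by the fingers, more than 1.05 rad (60 degrees) open, its bolt not pressed down, the tray out to within 15 mm of its stop, the other two caps shut (under 0.15 rad) and every other thing within 30 mm of where it was (value of joint loose_cap above 1.05 rad and velocity of joint loose_cap between -0.2 and 0.2 rad/s and contact force between the fingers and anything else above 0.3 N and value of joint loose_bolt below 0.003 m and value of joint tray above 0.145 m and value of joint each of tight1_cap, tight2_cap below 0.15 rad and distance of each of torque_driver, attenuator, multimeter, adapter_box, dummy_load, adapter, contact_cleaner from where it was at the start of the episode below 0.03 m); the arm keeps its last pose, push and grip.
It fails at once if the cap of a tight bolt is opened (value of joint any of tight1_cap, tight2_cap above 0.35 rad).
It fails at once if a bolt is hit or pressed hard (a tight bolt loaded with more than about 36 N, or the loose one driven down faster than 0.4 m/s) (value of joint any of tight1_bolt, tight2_bolt above 0.003 m or velocity of joint loose_bolt above 0.4 m/s).
It fails at once if another thing on the bench or on the amplifier is shifted by more than 30 mm (distance of any of torque_driver, attenuator, multimeter, adapter_box, dummy_load, adapter, contact_cleaner from where it was at the start of the episode above 0.03 m).
It also fails if it takes over 58 s, if anything falls off the work surface, if the arm or the gripper's body presses on something with over 40 N, if the wrist force passes 120 N, or if a joint passes its speed limit or range.

## Working session

There is one attempt and no reset: what is moved stays moved. The work goes in short steps, Python scripts to look and compute and a tool call to move; the robot and the scene stay as the last step left them, time stands still between calls to the robot, and variables do not carry over. Pictures are saved under pics/ and viewed, about 8 in all and at most 12, crops included, and the job is handed in when it is done.

Besides the shell and the picture viewer there is one more tool, called in YAML: its name, and indented under it one key for each argument. move_arm: Moves the arm, as the interface text tells. Its arguments: {"type":"object","properties":{"deltas":{"type":"array","items":{"type":"array","items":{"type":"number"}}},"claw":{"type":"number"},"squeeze":{"type":"number"}},"required":["deltas"]}

```bash
mkdir -p pics; ls
cat > h.py <<'E'
import numpy as np, cv2
from station import arm
def ray(cam,xy):
    c=arm.calibration(cam);K=np.array(c["intrinsics"]);T=np.array(c["T"])
    d=np.linalg.solve(K,[xy[0],xy[1],1.]);d=np.array([d[0],-d[1],-d[2]])
    return T[:3,3],T[:3,:3]@d
def atz(cam,xy,z):
    o,d=ray(cam,xy);return o+d*(z-o[2])/d[2]
def save(cam,name):
    im=arm.grab_frame(cam);cv2.imwrite(f"pics/{name}.png",im[:,:,::-1]);return im
E
python3 - <<'E'
from h import *
np.set_printoptions(precision=4,suppress=True)
save("scene","s0");save("top","t0")
print(arm.tcp_to_grasp,arm.get_state())
for c in("scene","top"):
    k=arm.calibration(c);print(c,k)
    for n,z in(("tray_handle",.064),("amplifier",0),("cap_left",.0745),("cap_middle",.0745),("cap_right",.0745),("torque_driver",.015),("attenuator",.02),("adapter",.02)):
        for r in arm.spot_point(n,c)[:2]: print(c,n,r["score"],r["xy"],atz(c,r["xy"],z))
E
```

```text
pics
0.1593 {'t': 0.1, 'q': array([-0.9399,  0.3593,  0.0111, -0.0003, -1.2241, -0.2881]), 'qd': array([-0.001 , -0.0016,  0.0012,  0.0003,  0.0011,  0.0003]), 'joint_efforts': array([ -0.0023, -58.416 ,  29.3748,   7.0156,   0.0101,  -0.0001]), 'eef_pos': array([ 0.2268, -0.6356,  0.4038]), 'ee_rot': array([ 3.1401, -0.0002, -2.7989]), 'force': array([-0.0154,  0.9305,  0.1673]), 'moment': array([ 0.0224,  0.0211, -0.0218]), 'width': 0.08760813801798399}
scene {'intrinsics': array([[452.6156,   0.    , 323.0798],
       [  0.    , 452.6156, 233.4933],
       [  0.    ,   0.    ,   1.    ]]), 'T': array([[-0.175 , -0.6397,  0.7484,  1.4547],
       [ 0.9844, -0.1279,  0.1208,  0.1494],
       [ 0.0185,  0.7579,  0.6522,  0.8269],
       [ 0.    ,  0.    ,  0.    ,  1.    ]])}
scene tray_handle 0.44 [323.1, 244.0] [0.6191 0.0153 0.064 ]
scene amplifier 0.88 [316.2, 275.1] [ 0.6681  0.0074 -0.    ]
scene cap_right 0.72 [234.1, 264.4] [ 0.7419 -0.1755  0.0745]
scene torque_driver 0.56 [260.2, 229.8] [ 0.5417 -0.1743  0.015 ]
scene attenuator 0.88 [427.8, 261.0] [0.5826 0.2828 0.02  ]
scene attenuator 0.38 [227.3, 229.3] [ 0.563  -0.2612  0.02  ]
scene adapter 0.71 [467.3, 282.0] [0.6388 0.3786 0.02  ]
scene adapter 0.6 [408.8, 234.8] [0.4881 0.2313 0.02  ]
top {'intrinsics': array([[530.5487,   0.    , 321.8613],
       [  0.    , 530.5487, 240.5169],
       [  0.    ,   0.    ,   1.    ]]), 'T': array([[ 0.0351,  0.9771, -0.2098,  0.3783],
       [-0.9994,  0.0335, -0.0112, -0.0072],
       [-0.0039,  0.2101,  0.9777,  1.0602],
       [ 0.    ,  0.    ,  0.    ,  1.    ]])}
top tray_handle 0.69 [316.2, 226.4] [0.6195 0.0161 0.064 ]
top amplifier 0.74 [323.9, 210.8] [0.6688 0.003  0.    ]
top amplifier 0.39 [189.0, 254.1] [0.5682 0.2742 0.    ]
top torque_driver 0.77 [410.6, 287.6] [ 0.5134 -0.1738  0.015 ]
top attenuator 0.63 [189.4, 254.2] [0.5645 0.2681 0.02  ]
top adapter 0.61 [200.6, 306.5] [0.4615 0.237  0.02  ]
```

View pics/t0.png

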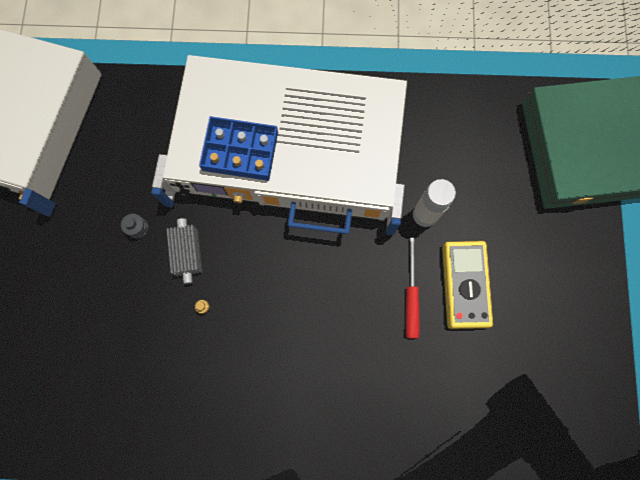

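View pics/s0.png

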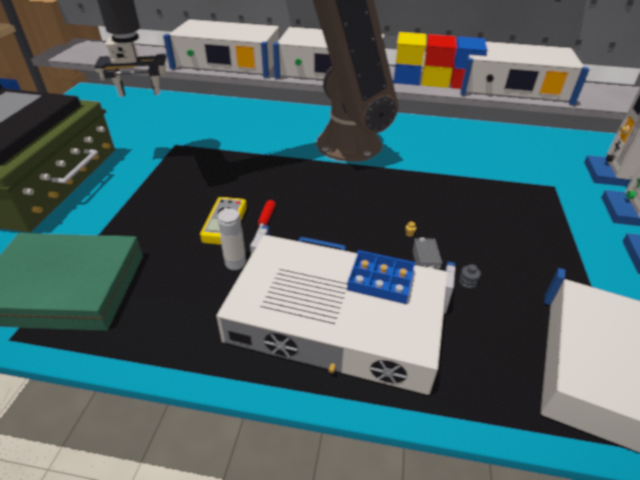

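Top view: the amplifier is slightly yawed, with its handle bar from about (290,228) to (348,232). The driver is at (412,288), the adapter at (202,306). Next I need the yaw and handle pose.

Run:
```python
from h import *
np.set_printoptions(precision=4,suppress=True)
im=cv2.imread("pics/t0.png")
a,b=atz("top",(188,56),.1),atz("top",(406,80),.1)
d=a-b;print(a,b,np.linalg.norm(d),np.degrees(np.arctan2(-d[0],d[1])))
arm.grab_frame("top")
for r in arm.masks_of("tray_handle","top")[:2]:
    m=r["pixels"];print(r["score"],m.sum(),r["xy"])
    ys,xs=np.nonzero(m);print(xs.min(),xs.max(),ys.min(),ys.max())
    # front bar: lowest mask row per column
    P=[];
    for x in range(xs.min()+3,xs.max()-2):
        c=np.nonzero(m[:,x])[0]
        if len(c):P.append(atz("top",(x,c.max()-2.),.064))
    P=np.array(P);k=np.polyfit(P[:,1],P[:,0],1);print(P[0],P[-1],np.degrees(np.arctan(-k[0])),k)
    for x,y in((xs.min(),0),(xs.max(),0)):
        c=np.nonzero(m[:,x])[0];print(atz("top",(x,c.max()-3),.064))
cv2.imwrite("pics/t0c.png",cv2.resize(im[165:250,150:420],None,fx=2.9,fy=2.9,interpolation=cv2.INTER_CUBIC))
```

```text
[0.9529 0.285  0.1   ] [ 0.9146 -0.1512  0.1   ] 0.43787581742366877 -5.010208015101312
0.86 2227 [319.1, 207.1]
255 388 190 233
[0.6687 0.1318 0.064 ] [ 0.6488 -0.1164  0.064 ] -4.4206016052473425 [0.0773 0.6358]
[0.6847 0.1386 0.064 ]
[ 0.6631 -0.1221  0.064 ]
```

View pics/t0c.png

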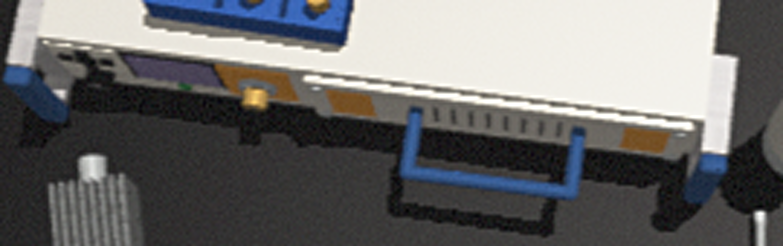

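Yaw is about -5° and the handle centre is near (0.620, 0.010). I'll hook closed fingers behind the bar and pull, with the jaws along the amplifier's y so they also suit the tabs.

move_arm:
  deltas:
    - [21,32,0,0,0,-1.2]
    - [21,32,0,0,0,-1.2]
    - [21,32,0,0,0,-1.2]
    - [21,32,0,0,0,-1.2]
    - [21,32,0,0,0,-1.2]
  claw: 255
  squeeze: 10

```text
t: 1.42
eef_pos: [0.3324, -0.4743, 0.4047]
ee_rot: [-3.141, 0.0, -2.905]
force: [0.4, -0.1, 0.3]
width: 0.0599
```

move_arm:
  deltas:
    - [21,32,0,0,0,-1.2]
    - [21,32,0,0,0,-1.2]
    - [21,32,0,0,0,-1.2]
    - [21,32,0,0,0,-1.2]
    - [21,32,0,0,0,-1.2]

```text
t: 1.83
eef_pos: [0.4374, -0.314, 0.405]
ee_rot: [-3.141, 0.001, -3.009]
force: [0.8, -0.3, -0.6]
width: 0.0265
```

move_arm:
  deltas:
    - [21,32,-5,0,0,-1.2]
    - [21,32,-5,0,0,-1.2]
    - [21,32,-5,0,0,-1.2]
    - [21,32,-5,0,0,-1.2]
    - [21,32,-5,0,0,-1.2]

```text
t: 2.25
eef_pos: [0.5425, -0.1539, 0.3799]
ee_rot: [-3.142, 0.001, -3.114]
force: [0.0, -0.2, 0.2]
width: 0.0006
```

move_arm:
  deltas:
    - [21,32,-15,0,0,-1.2]
    - [21,32,-15,0,0,-1.2]
    - [21,32,-15,0,0,-1.2]
    - [21,32,-15,0,0,-1.2]
    - [21,32,-15,0,0,-1.2]

```text
t: 2.67
eef_pos: [0.6477, 0.0061, 0.3042]
ee_rot: [3.141, 0.001, 3.065]
force: [0.7, -0.3, 0.2]
width: 0.0007
```

move_arm:
  deltas:
    - [-4,2,-6,0,0,-0.5]
    - [0,0,-4,0,0,0]
    - [0,0,-4,0,0,0]
    - [0,0,-4,0,0,0]
    - [0,0,0,0,0,0]

```text
t: 3.08
eef_pos: [0.6424, 0.0053, 0.2865]
ee_rot: [3.142, -0.0, 3.056]
force: [-1.4, -0.6, 0.2]
width: 0.0004
```

Run:
```python
from h import *
im=save("top","t1")
cv2.imwrite("pics/t1c.png",cv2.resize(im[150:270,230:430,::-1],None,fx=4,fy=4,interpolation=cv2.INTER_CUBIC))
```

```text
(no output)
```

View pics/t1c.png

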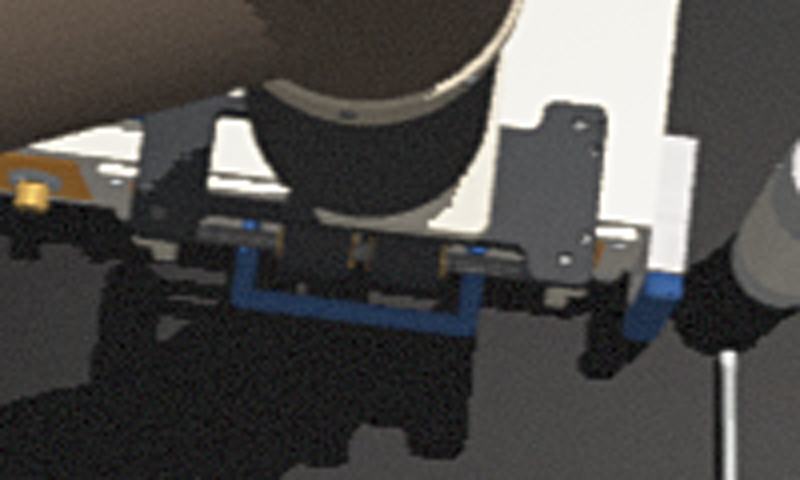

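The crop shows the closed fingers between the handle posts and behind the bar (bar from (240,295) to (475,325) in the crop). I'll lower them.

move_arm:
  deltas:
    - [0,0,-8,0,0,0]
    - [0,0,-8,0,0,0]
    - [0,0,-8,0,0,0]
    - [0,0,-8,0,0,0]
    - [0,0,0,0,0,0]

```text
t: 3.55
eef_pos: [0.6421, 0.006, 0.2523]
ee_rot: [-3.141, -0.003, 3.056]
force: [-0.7, -0.8, -0.9]
width: 0.0006
```

move_arm:
  deltas:
    - [0,0,-8,0,0,0]
    - [0,0,-8,0,0,0]
    - [0,0,-8,0,0,0]
    - [0,0,-4,0,0,0]
    - [0,0,0,0,0,0]

```text
t: 3.97
eef_pos: [0.6424, 0.0062, 0.2251]
ee_rot: [-3.141, -0.002, 3.057]
force: [-1.3, -0.1, 0.5]
width: 0.0004
```

move_arm:
  deltas:
    - [-5,0.4,0,0,0,0]
    - [-5,0.4,0,0,0,0]
    - [-5,0.4,0,0,0,0]
    - [-5,0.4,0,0,0,0]
    - [-5,0.4,0,0,0,0]

```text
t: 4.38
eef_pos: [0.6184, 0.0085, 0.2274]
ee_rot: [3.14, 0.004, 3.057]
force: [4.7, 0.7, -4.4]
width: 0.0007
```

move_arm:
  deltas:
    - [-10,0.9,0,0,0,0]
    - [-10,0.9,0,0,0,0]
    - [-10,0.9,0,0,0,0]
    - [-10,0.9,0,0,0,0]
    - [-10,0.9,0,0,0,0]

```text
t: 4.8
eef_pos: [0.5684, 0.0133, 0.2276]
ee_rot: [3.14, 0.005, 3.057]
force: [5.3, 0.3, -4.1]
width: 0.0004
```

move_arm:
  deltas:
    - [-10,0.9,0,0,0,0]
    - [-10,0.9,0,0,0,0]
    - [-10,0.9,0,0,0,0]
    - [-10,0.9,0,0,0,0]
    - [-10,0.9,0,0,0,0]

```text
t: 5.22
eef_pos: [0.5185, 0.0179, 0.2277]
ee_rot: [3.139, 0.005, 3.057]
force: [6.4, 1.1, -4.6]
width: 0.0008
```

move_arm:
  deltas:
    - [-9,0.8,0,0,0,0]
    - [-8,0.7,0,0,0,0]
    - [-6,0.5,0,0,0,0]
    - [-4,0.3,0,0,0,0]
    - [-3,0.3,0,0,0,0]

```text
t: 5.63
eef_pos: [0.4884, 0.0205, 0.2277]
ee_rot: [3.14, 0.004, 3.058]
force: [5.3, 2.2, 0.0]
width: 0.0007
```

move_arm:
  deltas:
    - [-4,0.3,0,0,0,0]
    - [-4,0.3,0,0,0,0]
    - [-4,0.4,0,0,0,0]
    - [-3,0.3,0,0,0,0]
    - [-3,0.3,0,0,0,0]

```text
t: 6.05
eef_pos: [0.4723, 0.0222, 0.2281]
ee_rot: [3.139, 0.007, 3.059]
force: [26.1, -12.8, -18.8]
width: 0.0007
```

move_arm:
  deltas:
    - [-2,0.2,0,0,0,0]
    - [-2,0.2,0,0,0,0]
    - [-2,0.2,0,0,0,0]
    - [-2,0.2,0,0,0,0]
    - [-1,0.1,0,0,0,0]

```text
t: 6.47
eef_pos: [0.4697, 0.0235, 0.2292]
ee_rot: [3.137, 0.021, 3.062]
force: [55.2, -25.4, -36.3]
width: 0.0002
```

The force shows the stop. I'll back off, rise, retreat and look.

move_arm:
  deltas:
    - [6,-0.5,0,0,0,0]
    - [6,-0.5,0,0,0,0]
    - [4,-0.4,0,0,0,0]
    - [0,0,5,0,0,0]
    - [0,0,10,0,0,0]

```text
t: 6.88
eef_pos: [0.4756, 0.0204, 0.2407]
ee_rot: [-3.14, -0.004, 3.056]
force: [0.2, 0.3, 0.0]
width: 0.0004
```

move_arm:
  deltas:
    - [0,0,20,0,0,0]
    - [0,0,20,0,0,0]
    - [0,0,20,0,0,0]
    - [0,0,20,0,0,0]
    - [0,0,20,0,0,0]

```text
t: 7.3
eef_pos: [0.4756, 0.0207, 0.3427]
ee_rot: [-3.141, -0.002, 3.057]
force: [0.7, -0.3, 0.1]
width: 0.0006
```

move_arm:
  deltas:
    - [-5,-30,5,0,0,0]
    - [-5,-40,5,0,0,0]
    - [-5,-40,5,0,0,0]
    - [-5,-40,5,0,0,0]
    - [-5,-30,0,0,0,0]

```text
t: 7.72
eef_pos: [0.4504, -0.161, 0.3628]
ee_rot: [-3.141, 0.0, 3.057]
force: [0.6, 0.6, -0.5]
width: 0.0004
```

Run:
```python
from h import *
np.set_printoptions(precision=4,suppress=True)
print(arm.get_state()["force"])
for c in("top","scene"):
    im=save(c,c[0]+"2")
    for n,z in(("tray_handle",.064),("cap_left",.0745),("cap_middle",.0745),("cap_right",.0745)):
        for r in arm.spot_point(n,c)[:2]: print(c,n,r["score"],r["xy"],atz(c,r["xy"],z))
im=cv2.imread("pics/t2.png");cv2.imwrite("pics/t2c.png",cv2.resize(im[180:330,210:430],None,fx=3.6,fy=3.6,interpolation=cv2.INTER_CUBIC))
```

```text
[ 0.5743  0.6026 -0.5083]
scene tray_handle 0.74 [338.0, 206.1] [0.456  0.0284 0.064 ]
scene cap_left 0.88 [353.4, 236.7] [0.5885 0.0876 0.0745]
scene cap_middle 0.86 [328.7, 233.2] [0.5873 0.0239 0.0745]
scene cap_right 0.72 [297.5, 225.9] [ 0.5746 -0.0603  0.0745]
```

View pics/t2c.png

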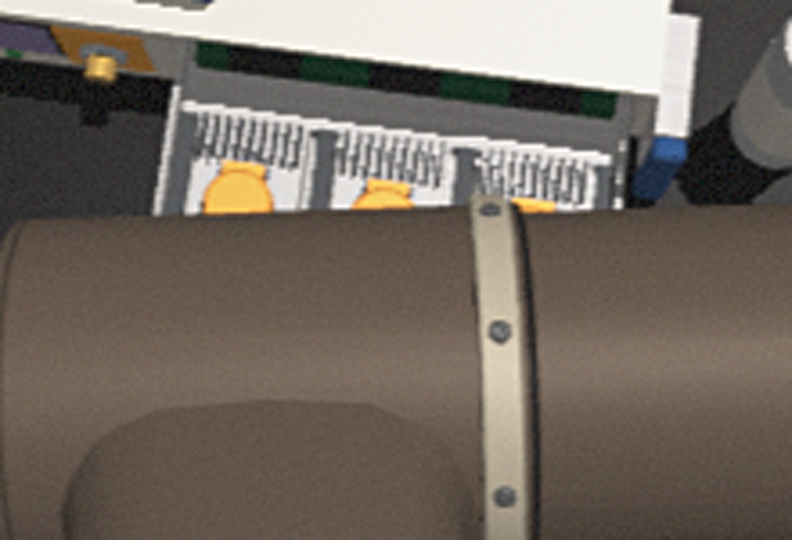

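The top view is blocked by the forearm, though the tray is out with the caps at left. I'll swing the arm aside for a clean view.

move_arm:
  deltas:
    - [-10,-35,5,0,0,0]
    - [-15,-36,5,0,0,0]
    - [-15,-36,5,0,0,0]
    - [-20,-34,5,0,0,0]
    - [-20,-34,5,0,0,0]

```text
t: 8.63
eef_pos: [0.3714, -0.3347, 0.3869]
ee_rot: [-3.142, -0.0, 3.059]
force: [1.5, -0.1, 0.2]
width: 0.0005
```

Run:
```python
from h import *
np.set_printoptions(precision=4,suppress=True)
u=np.array([.9962,-.0872]);v=np.array([.0872,.9962])
for c in("top","scene"):
    im=save(c,c[0]+"3");S=[]
    for n,o in(("cap_left",.078),("cap_middle",0),("cap_right",-.078)):
        for r in arm.spot_point(n,c)[:1]:
            p=atz(c,r["xy"],.0745)[:2];print(c,n,r["score"],r["xy"],p,"->mid",p-o*v)
    for r in arm.spot_point("tray_handle",c)[:1]:
        p=atz(c,r["xy"],.064)[:2];print(c,"handle",r["score"],p,p+.125*u)
im=cv2.imread("pics/t3.png");cv2.imwrite("pics/t3c.png",cv2.resize(im[190:330,220:420],None,fx=4,fy=4,interpolation=cv2.INTER_CUBIC))
```

```text
top cap_left 0.63 [273.9, 236.7] [0.5941 0.0956] ->mid [0.5873 0.0179]
top cap_middle 0.28 [240.2, 150.5] [0.7658 0.1716] ->mid [0.7658 0.1716]
top handle 0.71 [0.453  0.0325] [0.5775 0.0216]
scene cap_left 0.62 [350.8, 235.4] [0.5848 0.0805] ->mid [0.578  0.0028]
scene cap_middle 0.77 [330.4, 232.2] [0.5826 0.0276] ->mid [0.5826 0.0276]
scene cap_right 0.56 [299.4, 226.0] [ 0.574  -0.0554] ->mid [0.5808 0.0223]
scene handle 0.79 [0.4513 0.026 ] [0.5759 0.0151]
```

View pics/t3c.png

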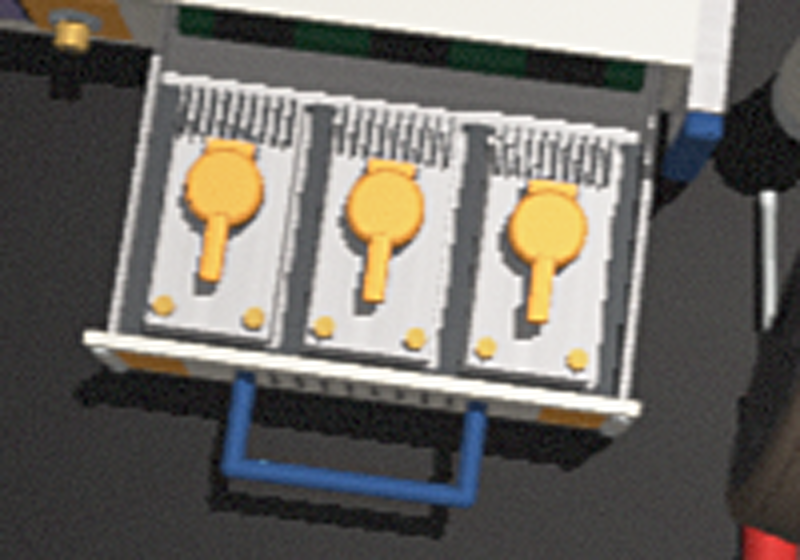

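Clear view: tray out, three shut caps at crop (224,187), (385,206) and (547,227), with tabs pointing toward the front. I'll fit the cap discs by colour.

Run:
```python
from h import *
np.set_printoptions(precision=4,suppress=True)
im=cv2.imread("pics/t3.png");h=cv2.cvtColor(im,cv2.COLOR_BGR2HSV)
s=8;sub=cv2.resize(h[215:275,250:375],None,fx=s,fy=s,interpolation=cv2.INTER_CUBIC)
m=cv2.inRange(sub,(8,120,150),(25,255,255))
n,l,st,c=cv2.connectedComponentsWithStats(m)
for i in range(1,n):
    if st[i,4]<5000: continue
    M=(l==i).astype(np.uint8)
    D=cv2.morphologyEx(M,cv2.MORPH_OPEN,cv2.getStructuringElement(cv2.MORPH_ELLIPSE,(97,97)))
    (x,y),r=cv2.minEnclosingCircle(np.argwhere(D)[:,::-1].astype(np.float32))
    mm=cv2.moments(D);px=lambda x,y:((x+.5)/s-.5+250,(y+.5)/s-.5+215)
    cx,cy=mm["m10"]/mm["m00"],mm["m01"]/mm["m00"]
    ys,xs=np.nonzero(M);t=ys.max();tx=xs[ys>t-60].mean()
    print(px(cx,cy),r/s,atz("top",px(cx,cy),.0745),"tabtip",atz("top",px(tx,t),.0745))
```

```text
(275.765340790299, 235.804725067949) 10.688791275024414 [0.5959 0.0922 0.0745] tabtip [0.5501 0.0958 0.0745]
(316.0401129099319, 241.05554869809262) 10.492941856384277 [0.5884 0.0151 0.0745] tabtip [0.542  0.0188 0.0745]
(356.66053819263277, 246.2383713346551) 10.519499778747559 [ 0.5809 -0.0622  0.0745] tabtip [ 0.5344 -0.0584  0.0745]
```

move_arm:
  deltas:
    - [21,27.5,0,0,0,0]
    - [21,27.5,0,0,0,0]
    - [21,27.5,0,0,0,0]
    - [21,27.5,0,0,0,0]
    - [21,27.5,0,0,0,0]

```text
t: 9.55
eef_pos: [0.4778, -0.1943, 0.3869]
ee_rot: [3.142, 0.0, 3.058]
force: [-0.2, -0.4, -0.5]
width: 0.0002
```

move_arm:
  deltas:
    - [21,27,-10,0,0,0]
    - [21,27,-20,0,0,0]
    - [21,27,-25,0,0,0]
    - [20,27,-30,0,0,0]
    - [20,27,-30,0,0,0]

```text
t: 9.97
eef_pos: [0.5774, -0.0634, 0.2758]
ee_rot: [3.141, 0.001, 3.059]
force: [0.5, 0.1, 0.6]
width: 0.0008
```

move_arm:
  deltas:
    - [0,0,-3,0,0,0]
    - [0,0,-3,0,0,0]
    - [0,0,-2,0,0,0]
    - [0,0,-2,0,0,0]
    - [0,0,0,0,0,0]

```text
t: 10.38
eef_pos: [0.5762, -0.0665, 0.2673]
ee_rot: [3.141, 0.001, 3.056]
force: [0.2, -0.8, 1.0]
width: 0.0005
```

move_arm:
  deltas:
    - [2,4,-2,0,0,0]
    - [0,0,-2,0,0,0]
    - [0,0,-2,0,0,0]
    - [0,0,-1,0,0,0]
    - [0,0,0,0,0,0]

```text
t: 10.8
eef_pos: [0.5783, -0.0622, 0.2594]
ee_rot: [-3.142, -0.0, 3.056]
force: [0.3, 0.5, -0.1]
width: 0.0005
```

move_arm:
  deltas:
    - [0,0,-1,0,0,0]
    - [0,0,-1,0,0,0]
    - [0,0,-1,0,0,0]
    - [0,0,0,0,0,0]
    - [0,0,0,0,0,0]

```text
t: 11.22
eef_pos: [0.5785, -0.062, 0.2565]
ee_rot: [-3.142, -0.0, 3.057]
force: [0.3, -0.6, -0.6]
width: 0.0003
```

Contact is expected near 0.2525.

move_arm:
  deltas:
    - [0,0,-1,0,0,0]
    - [0,0,-1,0,0,0]
    - [0,0,-1,0,0,0]
    - [0,0,-1,0,0,0]
    - [0,0,0,0,0,0]

```text
t: 11.63
eef_pos: [0.5785, -0.062, 0.2526]
ee_rot: [-3.141, -0.0, 3.057]
force: [-1.2, 0.8, 3.1]
width: 0.0008
```

move_arm:
  deltas:
    - [0,0,-1,0,0,0]
    - [0,0,0,0,0,0]
    - [0,0,-1,0,0,0]
    - [0,0,0,0,0,0]
    - [0,0,0,0,0,0]

```text
t: 12.05
eef_pos: [0.5785, -0.062, 0.2517]
ee_rot: [-3.141, 0.0, 3.057]
force: [-5.3, 1.8, 10.9]
width: 0.0006
```

10.9 N over about 1 mm, so the right bolt is tight. On to the middle one.

move_arm:
  deltas:
    - [0,0,8,0,0,0]
    - [1.5,20,2,0,0,0]
    - [2,20,0,0,0,0]
    - [2,20,0,0,0,0]
    - [2,18,0,0,0,0]

```text
t: 12.47
eef_pos: [0.5861, 0.0169, 0.2609]
ee_rot: [3.141, 0.0, 3.056]
force: [0.7, 0.1, 0.9]
width: 0.0003
```

move_arm:
  deltas:
    - [0,0,-2,0,0,0]
    - [0,0,-2,0,0,0]
    - [0,0,-2,0,0,0]
    - [0,0,-1,0,0,0]
    - [0,0,0,0,0,0]

```text
t: 12.88
eef_pos: [0.5858, 0.0153, 0.2531]
ee_rot: [-3.141, -0.001, 3.056]
force: [0.1, 0.2, -0.7]
width: 0.0004
```

move_arm:
  deltas:
    - [0,0,-1,0,0,0]
    - [0,0,-1,0,0,0]
    - [0,0,-1,0,0,0]
    - [0,0,0,0,0,0]
    - [0,0,0,0,0,0]

```text
t: 13.3
eef_pos: [0.586, 0.0158, 0.2507]
ee_rot: [-3.141, 0.0, 3.057]
force: [-0.4, -1.7, 2.3]
width: 0.0006
```

move_arm:
  deltas:
    - [0,0,-1,0,0,0]
    - [0,0,0,0,0,0]
    - [0,0,-1,0,0,0]
    - [0,0,0,0,0,0]
    - [0,0,0,0,0,0]

```text
t: 13.72
eef_pos: [0.5861, 0.016, 0.2487]
ee_rot: [-3.142, 0.0, 3.057]
force: [0.8, -2.3, 3.8]
width: 0.0005
```

Middle bolt gave 4 mm at 3.8 N, so it is the loose one. I'll lift off, open part way and go to its tab at about (0.550, 0.018).

move_arm:
  deltas:
    - [0,0,4,0,0,0]
    - [0,0,8,0,0,0]
    - [0,0,15,0,0,0]
    - [-12,1,0,0,0,0]
    - [-12,1,0,0,0,0]
  claw: 180
  squeeze: 10

```text
t: 14.13
eef_pos: [0.5623, 0.0183, 0.2767]
ee_rot: [3.141, 0.002, 3.057]
force: [-0.8, 0.3, 0.1]
width: 0.0244
```

move_arm:
  deltas:
    - [-12,0.5,0,0,0,0]
    - [0,0,0,0,0,0]
    - [0,0,0,0,0,0]
    - [0,0,0,0,0,0]
    - [0,0,0,0,0,0]

```text
t: 14.55
eef_pos: [0.5507, 0.0187, 0.2758]
ee_rot: [3.141, 0.001, 3.057]
force: [-0.6, 0.4, -0.7]
width: 0.0257
```

Run:
```python
from h import *
im=save("scene","s4")
cv2.imwrite("pics/s4c.png",cv2.resize(im[160:280,230:430,::-1],None,fx=4,fy=4,interpolation=cv2.INTER_CUBIC))
```

```text
(no output)
```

View pics/s4c.png

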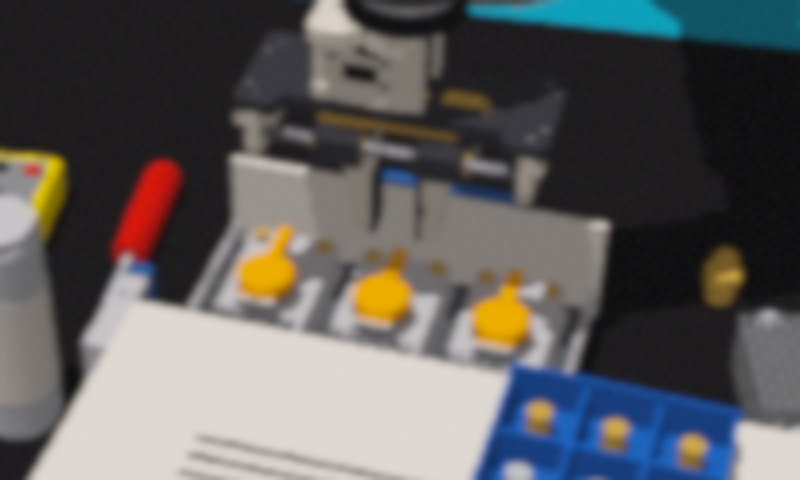

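The fingers (crop x 360 and 435) straddle the middle tab (398), and all caps are shut. I'll descend and close.

move_arm:
  deltas:
    - [0,0,-9,0,0,0]
    - [0,0,-9,0,0,0]
    - [0,0,-9,0,0,0]
    - [0,0,-9,0,0,0]
    - [0,0,-2,0,0,0]

```text
t: 15.02
eef_pos: [0.5493, 0.0182, 0.2351]
ee_rot: [-3.14, -0.003, 3.056]
force: [-0.2, -0.5, -0.2]
width: 0.0261
```

move_arm:
  deltas:
    - [0,0,0,0,0,0]
    - [0,0,0,0,0,0]
    - [0,0,0,0,0,0]
    - [0,0,0,0,0,0]
    - [0,0,0,0,0,0]
  claw: 255
  squeeze: 10

```text
t: 15.43
eef_pos: [0.5502, 0.0187, 0.2379]
ee_rot: [3.141, 0.001, 3.057]
force: [1.1, 1.7, -0.3]
width: 0.0097
```

```bash
python3 -c "
import numpy as np
t=np.linspace(0,1.35,26);x=-59*np.cos(t)+7.5*np.sin(t);z=59*np.sin(t)+7.5*np.cos(t)
print(np.round(np.c_[np.diff(x)*.996,-np.diff(x)*.087,np.diff(z)],1).tolist())"
```

```text
[[0.5, -0.0, 3.2], [0.7, -0.1, 3.1], [0.8, -0.1, 3.1], [1.0, -0.1, 3.1], [1.2, -0.1, 3.0], [1.3, -0.1, 2.9], [1.5, -0.1, 2.9], [1.6, -0.1, 2.8], [1.8, -0.2, 2.7], [1.9, -0.2, 2.6], [2.0, -0.2, 2.5], [2.2, -0.2, 2.4], [2.3, -0.2, 2.2], [2.4, -0.2, 2.1], [2.5, -0.2, 2.0], [2.6, -0.2, 1.8], [2.7, -0.2, 1.7], [2.8, -0.2, 1.5], [2.9, -0.3, 1.4], [3.0, -0.3, 1.2], [3.0, -0.3, 1.1], [3.1, -0.3, 0.9], [3.1, -0.3, 0.7], [3.1, -0.3, 0.6], [3.2, -0.3, 0.4]]
```

Width 9.7 mm: the tab is held. I'll follow the arc.

move_arm:
  deltas:
    - [0.5,0,3.2,0,0,0]
    - [0.7,-0.1,3.1,0,0,0]
    - [0.8,-0.1,3.1,0,0,0]
    - [1,-0.1,3.1,0,0,0]
    - [1.2,-0.1,3,0,0,0]

```text
t: 15.85
eef_pos: [0.5542, 0.0182, 0.2534]
ee_rot: [3.141, -0.0, 3.057]
force: [-1.0, 2.5, -3.2]
width: 0.0098
```

move_arm:
  deltas:
    - [1.3,-0.1,2.9,0,0,0]
    - [1.5,-0.1,2.9,0,0,0]
    - [1.6,-0.1,2.8,0,0,0]
    - [1.8,-0.2,2.7,0,0,0]
    - [1.9,-0.2,2.6,0,0,0]

```text
t: 16.27
eef_pos: [0.5622, 0.0174, 0.2671]
ee_rot: [-3.142, -0.001, 3.057]
force: [-1.7, 3.6, -1.9]
width: 0.0099
```

move_arm:
  deltas:
    - [2,-0.2,2.5,0,0,0]
    - [2.2,-0.2,2.4,0,0,0]
    - [2.3,-0.2,2.2,0,0,0]
    - [2.4,-0.2,2.1,0,0,0]
    - [2.5,-0.2,2,0,0,0]

```text
t: 16.68
eef_pos: [0.5739, 0.0163, 0.2784]
ee_rot: [-3.142, -0.0, 3.057]
force: [-2.8, 3.0, -1.6]
width: 0.0098
```

move_arm:
  deltas:
    - [2.6,-0.2,1.8,0,0,0]
    - [2.7,-0.2,1.7,0,0,0]
    - [2.8,-0.2,1.5,0,0,0]
    - [2.9,-0.3,1.4,0,0,0]
    - [3,-0.3,1.2,0,0,0]

```text
t: 17.1
eef_pos: [0.588, 0.0151, 0.286]
ee_rot: [-3.141, -0.0, 3.057]
force: [-2.9, 3.0, -0.5]
width: 0.01
```

move_arm:
  deltas:
    - [3,-0.3,1.1,0,0,0]
    - [3.1,-0.3,0.9,0,0,0]
    - [3.1,-0.3,0.7,0,0,0]
    - [3.1,-0.3,0.6,0,0,0]
    - [3.2,-0.3,0.4,0,0,0]

```text
t: 17.52
eef_pos: [0.6036, 0.0137, 0.2897]
ee_rot: [3.142, 0.0, 3.057]
force: [-2.9, 2.2, 1.0]
width: 0.0101
```

Run:
```python
from h import *
im=save("scene","s5");print(arm.get_state()["force"],arm.get_state()["width"])
a=cv2.resize(im[160:280,230:430,::-1],None,fx=4,fy=4,interpolation=cv2.INTER_CUBIC)
cv2.imwrite("pics/s5c.png",a);save("top","t5")
```

```text
[-0.84892566  1.62264765  0.98179371] 0.009784329858052577
```

View pics/s5c.png

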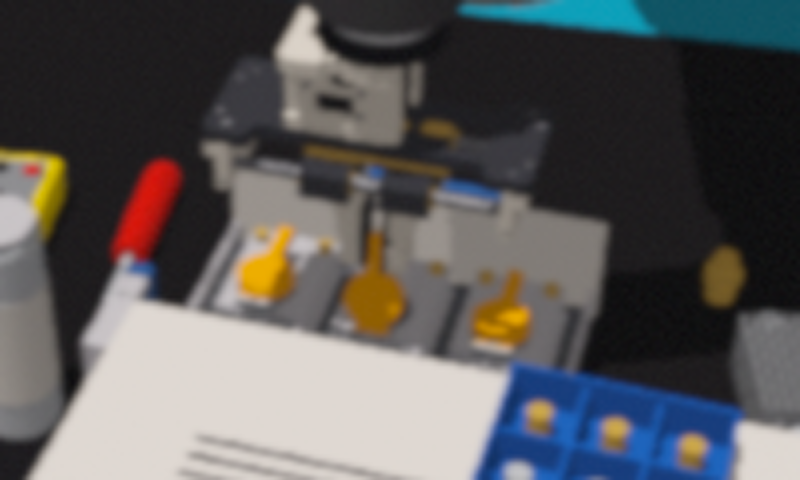

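The middle cap stands up with its tab between the fingers (crop (375,245)), and the other two caps are shut. I'll settle, check and hand in.

move_arm:
  deltas:
    - [0,0,0,0,0,0]
    - [0,0,0,0,0,0]
    - [0,0,0,0,0,0]
    - [0,0,0,0,0,0]
    - [0,0,0,0,0,0]

```text
t: 18.03
eef_pos: [0.6034, 0.0137, 0.2897]
ee_rot: [3.141, 0.001, 3.057]
force: [-0.5, 1.8, 2.3]
width: 0.0098
```

Run:
```python
from h import *
np.set_printoptions(precision=4,suppress=True)
im=save("scene","s6");s=arm.get_state();print(s["t"],s["eef_pos"],s["force"],s["width"])
for n in("tray_handle","cap_left","cap_right"):
    for r in arm.spot_point(n,"scene")[:1]: print(n,r["score"],r["xy"],atz("scene",r["xy"],.0745 if "cap" in n else .064))
a,b=[cv2.imread(f"pics/s{i}.png").astype(int) for i in(5,6)];print("diff s5-s6",abs(a-b).max(2)[160:280,230:430].mean())
arm.job_done()
```

```text
18.0833 [0.6034 0.0137 0.2897] [0.092  1.9001 1.5849] 0.009971419499514226
tray_handle 0.59 [335.5, 206.1] [0.4574 0.0216 0.064 ]
cap_left 0.82 [351.7, 234.7] [0.5816 0.0824 0.0745]
diff s5-s6 1.458625
the job is handed in; nothing more can be done
```

The loose bolt is the middle one. The job was handed in at 18.1 s with its cap held open by the tab, roughly 75–77° by my arc geometry; the simulator gave no verdict.

- **Tray:** I hooked closed fingers behind the blue bar and pulled until the force climbed to about 55 N in x at the stop. In the last picture the handle was still at x ≈ 0.457 m, against about 0.62 m when shut.
- **Finding the bolt:** the right bolt took 10.9 N while moving about 1 mm, so it is tight. The middle one sank about 4 mm at 3.8 N. I did not tap the left one.
- **Lifting the cap:** I gripped the middle tab with a 10 N squeeze and followed the hinge arc.
- **Last checks:** finger opening was 9.8–10 mm on the 10 mm tab, and the arm was still with 2–3 N at the wrist. The picture showed the middle cap up, the other two shut, and the driver, attenuator and adapter where they were.
- **Checks that disagreed or failed:**
  - The network gave no result for `cap_right` in the last picture; that cap was seen shut in the view just before.
  - Cap positions from the scene camera differed from the top camera by 5–10 mm. I used my own colour fit in the top picture instead.
  - I did not measure the cap angle directly.

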